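# Lid on the specimen tin, then hold the magnifier over it

### The arm

A 7-joint arm with a two-finger parallel gripper is mounted at the origin on the work surface. World frame = base frame: x ahead of the robot, y to its left, z up, the work surface at z = 0. Lengths are in m, angles in rad, forces in N, time in s.
With the tool pointing down it reaches from about 0.4 to 0.85 m from the base axis. Payload 10.4 kg.
Tool frame: the origin (TCP) lies at the very end of the fingers, on their centre line; the grasp point (between the pads) lies 19 mm behind it; z points along the fingers, y is the line along which they close (so a half turn about z gives the same grasp; the last joint's range is limited). The gripper opens to 87 mm and grips with 3 to 60 N. Pads are 19 mm wide; open, the fingers measure 117 mm over their backs; the gripper's body (75 mm by 190 mm) begins 51 mm behind the grasp point.
Start: joints at [-1.151, 0.332, -0.065, 1.46, 0.022, 1.35, -0.088], TCP at [0.268, 0.565, 0.223] pointing down, gripper open.
Joint ranges: [-2.6, 2.6], [-0.5, 2.12], [-1.47, 1.34], [0.16, 2.42], [-1.27, 4.41], [0.06, 2.06], [-2.6, 2.6]. Speed limits (rad/s): [2.22, 2.22, 2.79, 2.79, 3.14, 3.14, 3.14].

### API

Orientations are given as a unit quaternion [x, y, z, w].
In Python, from bench import status, camera, order gives the robot as it stands.
- The arm moves only by the tool jog_arm, never from a script. Its argument "plan" is a list of rows, each a list of 7 numbers: the turn, a rotation vector about the tool's x, y, z in rad, then the shift along the tool's x, y, z in mm, then the opening, from -1 (shut) to 1 (fully open). A call has 1 to 12 rows; each row is the pose to reach, as a shift and turn from the pose commanded when the call began, along the tool's axes at that moment; what a row does not reach only later rows make up. A row lasts 1/10 s, in which the tool goes at most 50 mm and 8.59 degrees, less where a joint would pass 70% of its speed; a pose out of reach is approached as far as the arm can. A call with a gripper value outside its range is refused whole. The fingers move at their own pace and stop on an object; "squeeze" is the grip in N (left out, the last holds). Time passes only in rows, so rows that repeat a pose let the fingers close. It gives the time, the measured TCP pose, the force, the opening and the grip force at its end, in the units of the state.
- status.read_state(): the state, without advancing time (a new reading comes with each control period).
- camera(name): name is "side" or "top"; returns a dict with "image" (400x640x3 uint8, red, green, blue), "z_map" (400x640 float32, m along the optical axis (not along the pixel's ray), 0 where there is no reading), "fx", "fy", "cx", "cy" (pixels), "world_from_camera" (4x4, takes a point from camera to world coordinates). Camera axes: x right, y down, z forward; pixel columns grow to the right and rows downward; lengths in m; the calibration is good to about 2 mm. A picture is of the moment at which its call begins.
- order.close_job(): hands the job in; it is judged then, once.
The state is a dict: "time": time; "joint_positions": joint angles; "joint_vel": joint speeds; "joint_torque": joint torques, N m; "ee_pos": TCP position; "eef_rot": TCP orientation; "ft_force": force on the tool from outside, world axes, zero at the start; "torque": the same for the moment, N m; "width": finger opening in m; "grip_force": force on a finger pad.
Only numpy, scipy, OpenCV 4.12 (cv2) and the standard library are available. Lean on these libraries where they do the work, as an engineer would, in place of code of your own. Each camera call takes 0.05 s, during which the arm holds its last target. There are 200 camera calls.

### The job

Get the beetle in the small round tin ready for the class to look at: set the tin's glass-topped lid gently on it, fully down and level, and let go of it. Then pick up the hand magnifier by its handle, lift it well clear of the tops of the test tubes, bring it across and hold it level above the lidded tin, the lens centred over the glass, about 2 cm above it and touching nothing. Finish still holding it there, motionless, with the tin where it stood and nothing else on the bench shifted, tipped or dropped.

Things in the scene. Friction and masses are not known exactly. Their poses are not given: they have to be found in the camera images.
- tin: The small open tin to be lidded: round, bare aluminium, 55 mm outer diameter, 24 mm high, the top 3.5 mm of its wall tapering in to 51 mm; a dark beetle is mounted on cork inside, below the rim. About 70 g, loose on the bench, left or right of the test-tube rack. Origin: centre of the underside, z up.
- lid: The tin's slip lid: aluminium skirt of 63 mm outer, 59 mm inner diameter, 12 mm high overall, top 2 mm thick with a 53 mm glass window; 35 g. Lies right way up on the bench on the robot's side of the tin, axes 105 to 132 mm apart; take it across any diameter. Fully down on the tin, its skirt's lower edge is 14 mm and its top 26 mm above the bench. Origin: centre of the skirt's lower edge, z up.
- lid_top (a point): Centre of the lid's upper face, 12 mm above the lid's origin; z up out of the glass.
- magnifier: Hand magnifier lying flat across the rack from the tin: round steel rim, 78 mm outer diameter, 12 mm thick, clear lens, black handle 20 mm wide, 12 mm thick; 95 to 150 g. Origin: on the lens axis in the plane of the underside (its height over the lid's top is the clear gap); z up along the lens axis; the handle runs along -x, 50 to 134 mm from the origin.
- magnifier_grip (a point): Where to take the magnifier: mid-thickness of the handle, 66 mm from the lens axis (27 mm outside the rim), 6 mm above the underside, not far from the balance point; the handle is 20 mm wide along the magnifier's y. Axes as the magnifier's.
- rack: White plastic test-tube rack that stands between the tin and the magnifier, its length running away from the robot: 260 mm long along its own x, 75 mm wide, frame 75 mm high, with glass tubes up to 144 mm above the bench (stoppers included). Loose, 450 g. Origin: centre of the underside.
- big_tin: A larger, already closed glass-topped tin with shells in it, 81 mm diameter, 34 mm high, near the lens of the magnifier. Origin: centre of the underside. Leave it.
- beaker: Small empty glass beaker, 54 mm over its rim, 70 mm high, on the far side of the small tin, its axis about 100 mm from the tin's. Origin: centre of the underside. Leave it.
- forceps: Steel forceps lying on the bench beside the small tin, 133 mm long along their x, 11 mm wide, 8 mm high. Origin: at bench level, near the middle. Leave them.
- jar: Glass jar with a white screw cap, 68 mm diameter, 105 mm high, at the far end of the rack. Origin: centre of the underside. Leave it.
- wash_bottle: White wash bottle, 74 mm diameter, 180 mm high with its bent spout, at the left side of the bench. Origin: centre of the underside. Leave it.
- mortar: White mortar, 96 mm across, 55 mm high, at the right side of the bench with its pestle leaning in it (95 mm high in all). Origin: centre of the underside. Leave it.
Mind the look-alikes: they are no part of the job. What is shaped like the lid but black or yellow is not meant.

How it is judged:
On the way, in this order (a step that is already met when the one before it is completed fails the run):
1. the lid sits fully down and level on the small tin, let go (horizontal distance between lid and tin below 0.004 m and z of lid in the frame of tin between 0.012 and 0.0158 m and angle between the z axis of lid and the z axis of tin, either way round below 0.06 rad and angle between lid's own z axis and vertical below 0.1 rad and contact force between lid and the arm below 0.05 N and contact force between lid and the fingers below 0.05 N and angle between tin's own z axis and vertical below 0.06 rad), for 0.3 s.
2. the magnifier is lifted clear of the tops of the test tubes (height (world z) of magnifier above 0.15 m and contact force between magnifier and the fingers above 0.5 N), for 0.1 s.
At the end, for the whole second after the job is handed in: Lid level and fully down on the upright tin (within 4 mm of its axis, 2 mm of height), let go; tin within 30 mm of its start. Magnifier held in the fingers only, still, level within 0.15 rad, lens axis within 10 mm of the lid centre, rim underside 6 to 36 mm above the lid top (all of step 1 and height (world z) of tin below 0.004 m and distance of tin from where it was at the start of the episode below 0.03 m and horizontal distance between magnifier and lid_top below 0.01 m and z of magnifier in the frame of lid_top between 0.006 and 0.036 m and angle between magnifier's own z axis and vertical below 0.15 rad and linear speed of magnifier below 0.03 m/s and contact force between magnifier and the fingers above 1 N and contact force between magnifier and tin below 0.05 N and contact force between magnifier and lid below 0.05 N and contact force between magnifier and rack below 0.05 N and contact force between magnifier and big_tin below 0.05 N and contact force between magnifier and beaker below 0.05 N and contact force between magnifier and forceps below 0.05 N and contact force between magnifier and jar below 0.05 N and contact force between magnifier and wash_bottle below 0.05 N and contact force between magnifier and mortar below 0.05 N); the arm keeps its last pose, push and grip.
It fails at once if any other thing on the bench (rack, larger tin, beaker, forceps, jar, wash bottle, mortar) is shifted by more than 20 mm or tipped over (angle between any of rack, big_tin, beaker, forceps, jar, wash_bottle, mortar's own z axis and vertical above 0.35 rad or distance of any of rack, big_tin, beaker, forceps, jar, wash_bottle, mortar from where it was at the start of the episode above 0.02 m).
It fails at once if the lid is forced onto the tin with more than 40 N (contact force between lid and tin above 40 N).
It fails at once if the lid is dropped or thrown (moves faster than 0.45 m/s out of the fingers, as after a fall of 10 mm) (contact force between lid and the fingers below 0.01 N and linear speed of lid above 0.45 m/s).
It fails at once if the magnifier is dropped or thrown (moves faster than 0.45 m/s out of the fingers, as after a fall of 10 mm) (contact force between magnifier and the fingers below 0.01 N and linear speed of magnifier above 0.45 m/s).
It fails at once if the tin is pushed more than 30 mm along the bench or tipped (distance of tin from where it was at the start of the episode above 0.03 m or angle between tin's own z axis and vertical above 0.3 rad).
It also fails if it takes over 70 s, if anything falls off the work surface, if the arm or the gripper's body presses on something with over 40 N, if the wrist force passes 120 N, or if a joint passes its speed limit or range.

## Working session

There is one attempt and no reset: what is moved stays moved. The work goes in short steps, Python scripts to look and compute and a tool call to move; the robot and the scene stay as the last step left them, time stands still between calls to the robot, and variables do not carry over. Pictures are saved under pics/ and viewed, at most 13 in all, crops included, and the job is handed in when it is done.

Besides the shell and the picture viewer there is one more tool, called after "Call:" in YAML: its name, and indented under it one key for each argument. jog_arm: Moves the arm, as the interface text tells. Its arguments: {"type":"object","properties":{"plan":{"type":"array"},"squeeze":{"type":"number"}},"required":["plan"]}

```bash
ls; mkdir -p pics
python3 - <<'E'
from bench import status,camera
import cv2,numpy as np
for n in("top","side"):
    c=camera(n); cv2.imwrite(f"pics/{n}0.png",c["image"][:,:,::-1]); np.savez(f"{n}0.npz",**c)
    print(n,c["fx"],c["fy"],c["cx"],c["cy"],np.round(c["world_from_camera"],4).tolist())
s=status.read_state();print(s)
E
```

```text
pics
top 399.91037526562087 399.91037526562087 319.7698708295095 202.50090659031616 [[-0.051, -0.9763, 0.2103, 0.2637], [-0.9987, 0.0508, -0.0065, 0.0131], [-0.0043, -0.2104, -0.9776, 1.3611], [0.0, 0.0, 0.0, 1.0]]
side 423.14557566297646 423.14557566297646 324.59666199072075 196.31095125352306 [[0.9983, -0.0197, 0.0557, 0.4892], [-0.0579, -0.5117, 0.8572, -1.2292], [0.0116, -0.859, -0.5119, 0.7945], [0.0, 0.0, 0.0, 1.0]]
{'time': 0.1, 'joint_positions': array([-1.15058508,  0.33280677, -0.06473527,  1.46082127,  0.02160348,
        1.34990853, -0.08853166]), 'joint_vel': array([ 0.0013787 , -0.00159456, -0.00016196, -0.00143389,  0.00014624,
       -0.00014334,  0.00107693]), 'joint_torque': array([ 1.38718020e-03, -6.24551225e+01,  2.45625770e-02, -3.90717530e+01,
       -6.14178437e-02,  3.67063237e-02,  1.34952052e-04]), 'ee_pos': array([0.26764191, 0.56442419, 0.221852  ]), 'eef_rot': array([ 2.19590911e-01,  9.75591842e-01, -6.13610233e-04, -1.13810255e-04]), 'ft_force': array([ 0.41475685, -0.60507796, -0.75125974]), 'torque': array([-0.02614915, -0.00120923, -0.06884297]), 'grip_force': 0.0, 'width': 0.08704550004706}
```

View pics/top0.png

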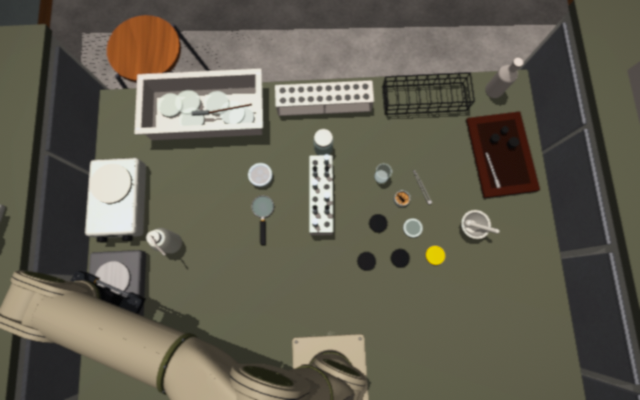

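View pics/side0.png

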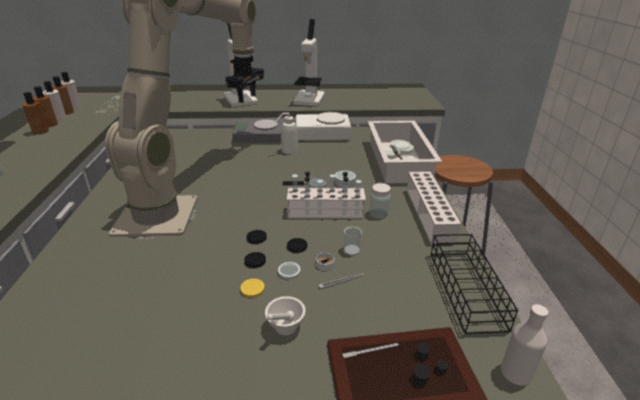

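Candidates for the lid, top view: (413,228) is silver with a glass window. Black discs are at (378,223), (400,258) and (366,261), and a yellow one at (435,255). The open tin is at (402,198) with an orange cork and beetle, and the big tin at (260,175) has shells in it. By the description I take (413,228) as the lid and (402,198) as the tin. The magnifier's lens is at (262,207) and its handle at (263,232). I'll check the choice in a crop.

```bash
cat > h.py <<'E'
import numpy as np,cv2
def ray(c,u,v):
    T=c["world_from_camera"];d=T[:3,:3]@np.array([(u-c["cx"])/c["fx"],(v-c["cy"])/c["fy"],1]);return T[:3,3],d
def onplane(c,u,v,z):
    o,d=ray(c,u,v);return o+d*(z-o[2])/d[2]
def cloud(c):
    v,u=np.mgrid[:400,:640];z=c["z_map"];T=c["world_from_camera"]
    p=np.stack([(u-c["cx"])/c["fx"]*z,(v-c["cy"])/c["fy"]*z,z],-1)
    return p@T[:3,:3].T+T[:3,3]
E
python3 - <<'E'
import numpy as np,cv2
from h import *
t=dict(np.load("top0.npz"));s=dict(np.load("side0.npz"))
a=cv2.resize(t["image"][160:280,340:500],None,fx=4.5,fy=4.5,interpolation=cv2.INTER_CUBIC)
b=cv2.resize(t["image"][150:250,225:345],None,fx=4.5,fy=4.5,interpolation=cv2.INTER_CUBIC)
cv2.imwrite("pics/crop_t.png",a[:,:,::-1]);
cv2.imwrite("pics/crop_m.png",b[:,:,::-1])
c=cv2.resize(s["image"][215:300,230:380],None,fx=5,fy=5,interpolation=cv2.INTER_CUBIC);cv2.imwrite("pics/crop_s.png",c[:,:,::-1])
P=cloud(t)
print("bench z",np.median(P[250:300,300:350,2]))
for n,(u,v) in dict(lid=(413,228),tin=(402,198),mag=(262,207),han=(263,232),big=(260,175),rack=(320,195),beaker=(383,174)).items():
    r=16; w=P[v-r:v+r,u-r:u+r]; m=(w[...,2]>0.006).astype(np.uint8)
    n_,lab,st,ce=cv2.connectedComponentsWithStats(m)
    for i in range(1,n_):
        if st[i,4]>20: q=w[lab==i]; print(n,st[i].tolist(),(ce[i]+[u-r,v-r]).round(2),q.mean(0).round(4),q.min(0).round(4),q.max(0).round(4))
E
```

```text
bench z 1.4387856511755004e-06
lid [6, 7, 19, 18, 264] [412.2  227.47] [ 0.451  -0.3055  0.0115] [ 0.4211 -0.3368  0.0062] [ 0.4811 -0.2732  0.0204]
tin [7, 8, 17, 17, 180] [401.23 197.94] [ 0.5517 -0.2743  0.0284] [ 0.2637 -0.3038  0.006 ] [0.5819 0.0131 1.3611]
mag [5, 4, 23, 28, 337] [262.39 206.95] [0.5456 0.2004 0.0258] [0.2637 0.0131 0.006 ] [0.5927 0.2424 1.3611]
han [11, 0, 9, 29, 159] [262.36 230.54] [0.4668 0.2041 0.012 ] [0.4203 0.1904 0.0061] [0.5182 0.2183 0.0187]
big [4, 4, 24, 24, 454] [259.65 174.68] [0.6566 0.2055 0.0389] [0.2637 0.0131 0.0065] [0.708  0.2469 1.3611]
rack [5, 0, 23, 32, 736] [320.  194.5] [0.5623 0.0026 0.0968] [ 0.2637 -0.0368  0.0672] [0.6238 0.041  1.3611]
beaker [7, 6, 18, 19, 203] [382.28 172.66] [ 0.6405 -0.2147  0.0431] [ 0.6132 -0.2405  0.0061] [ 0.6641 -0.189   0.073 ]
```

View pics/crop_t.png

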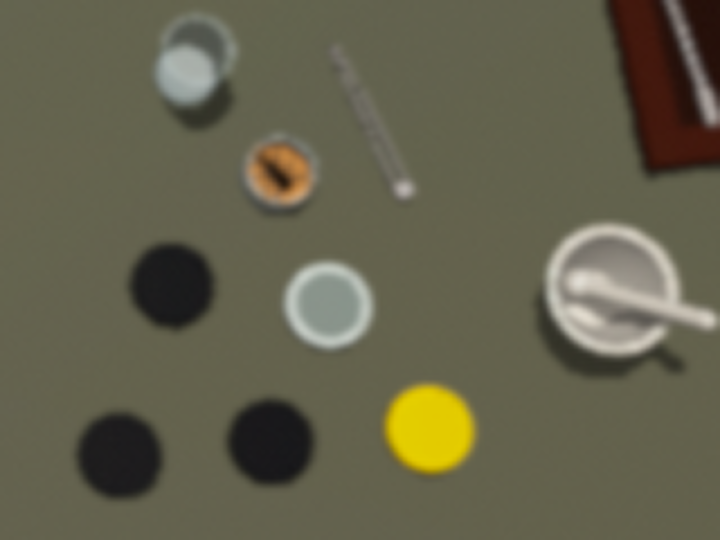

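View pics/crop_m.png

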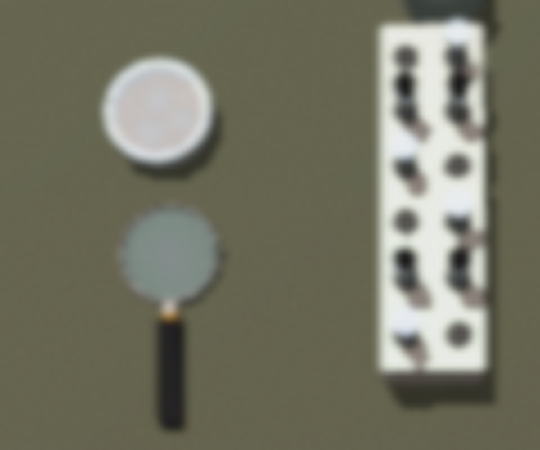

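View pics/crop_s.png

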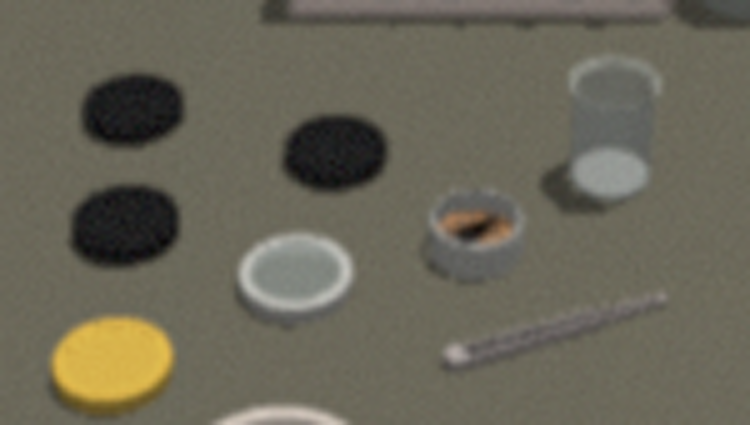

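Crop findings: the lid is the silver ring with the glass window at top px (412.5,227.5). The tin with the beetle is at (402,198), the forceps are to its right and the beaker is beyond it. The lens is at (262.5,206) with the handle straight below it. Next I'll get silhouettes in both views and cast them at mid-height.

```bash
cat >> h.py <<'E'
def sil(c,u,v,r,zmid,zmin=0.004,rv=None):
    P=cloud(c);rv=rv or r
    m=((P[...,2]>zmin)|(c["z_map"]==0)).astype(np.uint8)
    w=np.zeros_like(m);w[v-rv:v+rv+1,u-r:u+r+1]=m[v-rv:v+rv+1,u-r:u+r+1]
    k,_=cv2.findContours(w,cv2.RETR_EXTERNAL,cv2.CHAIN_APPROX_NONE);k=max(k,key=cv2.contourArea)
    M=cv2.moments(cv2.drawContours(w*0,[k],-1,1,-1),True);u,v=M["m10"]/M["m00"],M["m01"]/M["m00"]
    (eu,ev),ax,_=cv2.fitEllipse(k)
    return onplane(c,u,v,zmid)[:2].round(4),onplane(c,eu,ev,zmid)[:2].round(4),M["m00"],np.round(ax,1)
def grayfit(c,u,v,r,zmid,f=8,thr=14):
    im=c["image"][v-r:v+r+1,u-r:u+r+1].astype(np.float32)
    bg=np.median(c["image"][v-30:v+31,u-30:u+31].reshape(-1,3),0)
    d=np.abs(im-bg).max(2)
    d=cv2.resize(d,None,fx=f,fy=f,interpolation=cv2.INTER_CUBIC);m=(d>thr*1.5).astype(np.uint8)
    k,_=cv2.findContours(m,cv2.RETR_EXTERNAL,cv2.CHAIN_APPROX_NONE);k=cv2.convexHull(max(k,key=cv2.contourArea))
    (eu,ev),ax,_=cv2.fitEllipse(k)
    cu,cv_=(eu+.5)/f-.5+u-r,(ev+.5)/f-.5+v-r
    return onplane(c,cu,cv_,zmid)[:2].round(4),np.round(np.array(ax)/f,1)
E
python3 - <<'E'
from h import *
t=dict(np.load("top0.npz"));s=dict(np.load("side0.npz"))
for n,z,(u,v),(a,b) in [("lid",.006,(412,227),(289,271)),("tin",.012,(402,198),(325,262))]:
    for c,x,y in((t,u,v),(s,a,b)): print(n,sil(c,x,y,14,z),grayfit(c,x,y,14,z))
print("lens",sil(t,262,205,13,.006,rv=13),grayfit(t,262,206,14,.006))
# handle by black
im=t["image"][215:250,250:276].max(2); v,u=np.nonzero(im<45);print(len(u))
q=np.array([onplane(t,x+250,y+215,.009)[:2] for x,y in zip(u,v)]);print(q.mean(0),q.min(0),q.max(0));_,e,vt=np.linalg.svd(q-q.mean(0));print(vt[0])
for n,(a,b,c_,d) in dict(rack=(150,240,300,340),jar=(125,150,310,337)).items():
    P=cloud(t)[a:b,c_:d].reshape(-1,3);P=P[(P[:,2]>.06)&(P[:,2]<.3)];print(n,np.percentile(P,[1,99],0).round(3))
E
```

```text
lid (array([ 0.4516, -0.3066]), array([ 0.4515, -0.3066]), 276.0, array([17.5, 18.5])) (array([ 0.4525, -0.3082]), array([20.1, 21.3]))
lid (array([ 0.4503, -0.3078]), array([ 0.4505, -0.308 ]), 288.0, array([15.4, 21.8])) (array([ 0.4487, -0.3077]), array([17.5, 25. ]))
tin (array([ 0.5551, -0.2775]), array([ 0.555 , -0.2774]), 222.0, array([15.5, 16.7])) (array([ 0.5576, -0.2807]), array([15.9, 16.8]))
tin (array([ 0.5541, -0.2805]), array([ 0.5541, -0.2805]), 264.0, array([16.1, 19. ])) (array([ 0.5547, -0.2712]), array([11.9, 18.9]))
lens (array([0.5535, 0.2045]), array([0.5534, 0.2045]), 410.0, array([21.9, 22.3])) (array([0.5495, 0.2041]), array([21.7, 25.2]))
90
[0.45875891 0.20412269] [0.42094533 0.19831122] [0.49669705 0.2100274 ]
[-0.9997981   0.02009374]
rack [[ 0.445 -0.038  0.066]
 [ 0.701  0.042  0.146]]
jar [[ 0.725 -0.048  0.065]
 [ 0.784  0.016  0.11 ]]
```

Call:
jog_arm:
  plan:
    - [0,0,0,0,0,-80,1]
    - [0,0,0,0,0,-80,1]
    - [0,0,0,-278,-161,-80,1]
    - [0,0,0,-278,-161,-80,1]
    - [0,0,0,-278,-161,-80,1]
    - [0,0,0,-278,-161,-80,1]
    - [0,0,0,-278,-161,-80,1]
    - [0,0,0,-278,-161,-80,1]
    - [0,0,0,-495,-501,-80,1]
    - [0,0,0,-495,-501,-80,1]
    - [0,0,0,-495,-501,-80,1]
    - [0,0,0,-495,-501,-80,1]

```text
time: 1.3
ee_pos: [0.4673, 0.1177, 0.3023]
eef_rot: [0.22, 0.976, 0.0, -0.0]
ft_force: [1.0, -0.2, 0.0]
width: 0.087
grip_force: 0.0
```

```bash
cat >> h.py <<'E'
from scipy.spatial.transform import Rotation as Ro
def go(x,y,z,yaw):
    "shift/turn from now so that the TCP is at xyz, tool down, tool y axis at world angle yaw deg"
    from bench import status
    s=status.read_state();R=Ro.from_quat(s["eef_rot"]);p=s["ee_pos"]
    a=np.radians(yaw);Y=np.array([np.cos(a),np.sin(a),0]);Z=np.array([0,0,-1.]);T=Ro.from_matrix(np.stack([np.cross(Y,Z),Y,Z],1))
    print("t",round(s["time"],2),"at",p.round(4),"j",s["joint_positions"].round(2),"w",round(s["width"],4),"F",s["ft_force"].round(2),"grip",round(s["grip_force"],2))
    print("yaw now",round(np.degrees(np.arctan2(*R.as_matrix()[1::-1,1])),2),"turn",(R.inv()*T).as_rotvec().round(3),"shift",(R.inv().apply(np.array([x,y,z])-p)*1e3).round(1))
E
python3 -c "
from h import *
go(.451,-.3072,.15,90)
go(.451,-.3072,.15,-90)"
```

```text
t 1.3 at [0.4673 0.1177 0.3023] j [-0.63 -0.03  0.28  1.71  0.01  1.46  0.78] w 0.087 F [ 1.02 -0.17  0.04] grip 0.0
yaw now 64.63 turn [ 0.    -0.    -0.443] shift [-167.4 -390.9  152.2]
t 1.3 at [0.4673 0.1177 0.3023] j [-0.63 -0.03  0.28  1.71  0.01  1.46  0.78] w 0.087 F [ 1.02 -0.17  0.04] grip 0.0
yaw now 64.63 turn [-0.    -0.     2.699] shift [-167.4 -390.9  152.2]
```

Call:
jog_arm:
  plan:
    - [0,0,-0.268,-167,-391,52,1]
    - [0,0,-0.268,-167,-391,52,1]
    - [0,0,-0.268,-167,-391,52,1]
    - [0,0,-0.268,-167,-391,52,1]
    - [0,0,-0.268,-167,-391,52,1]
    - [0,0,-0.268,-167,-391,52,1]
    - [0,0,-0.268,-167,-391,52,1]
    - [0,0,-0.268,-167,-391,52,1]
    - [0,0,-0.268,-167,-391,152,1]
    - [0,0,-0.268,-167,-391,152,1]
    - [0,0,-0.268,-167,-391,152,1]
    - [0,0,-0.268,-167,-391,152,1]

```text
time: 2.5
ee_pos: [0.45, -0.3047, 0.1497]
eef_rot: [0.088, 0.996, 0.0, -0.002]
ft_force: [-0.1, 0.9, 0.3]
width: 0.0871
grip_force: 0.0
```

Run:
```python
from h import *
from bench import camera
go(.451,-.3072,.003,80)
s=camera("side"); np.savez("side1.npz",**s)
print(sil(s,289,271,14,.006),sil(s,325,262,14,.012))
t=camera("top");np.savez("top1.npz",**t)
cv2.imwrite("pics/a1.png",np.hstack([cv2.resize(s["image"][130:300,200:400],None,fx=2,fy=2),cv2.resize(t["image"][120:290,320:480],None,fx=2,fy=2)])[:,:,::-1])
```

```text
t 2.5 at [ 0.45   -0.3047  0.1497] j [-0.15  0.25  0.76  1.8  -0.19  1.16  2.07] w 0.0871 F [-0.07  0.91  0.32] grip 0.0
yaw now 79.93 turn [ 0.    -0.003 -0.001] shift [ -1.9  -2.3 146.7]
(array([ 0.4502, -0.3084]), array([ 0.4502, -0.3084]), 293.0, array([15.7, 21.7])) (array([ 0.5539, -0.2804]), array([ 0.5539, -0.2804]), 264.0, array([16. , 19.1]))
```

View pics/a1.png

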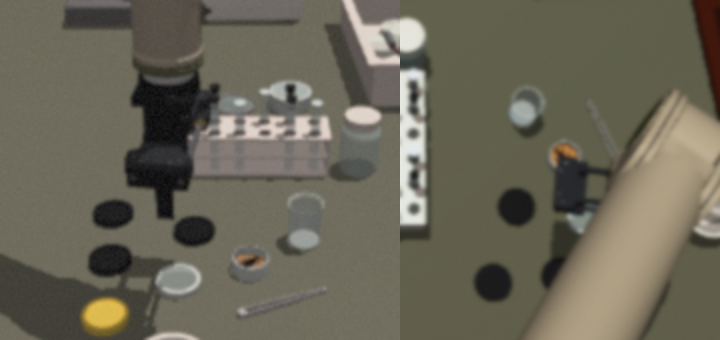

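The picture shows the open fingers over the lid (side view px (180,280) of the crop), with the lid, tin, beaker and forceps undisturbed. Now I descend.

Call:
jog_arm:
  plan:
    - [0,0,0,-1.6,-2.4,50,1]
    - [0,0,0,-1.6,-2.4,90,1]
    - [0,0,0,-1.6,-2.4,120,1]
    - [0,0,0,-1.6,-2.4,135,1]
    - [0,0,0,-1.6,-2.4,142,1]
    - [0,0,0,-1.6,-2.4,146,1]
    - [0,0,0,-1.6,-2.4,146,1]
    - [0,0,0,-1.6,-2.4,146,1]

```text
time: 3.4
ee_pos: [0.4529, -0.308, 0.0058]
eef_rot: [0.087, 0.996, -0.0, 0.001]
ft_force: [0.1, -0.4, 0.6]
width: 0.0867
grip_force: 0.0
```

Run:
```python
from h import *
from bench import camera
go(.451,-.3073,.003,80)
s=camera("side"); print(sil(s,325,262,14,.012))
cv2.imwrite("pics/a2.png",cv2.resize(s["image"][200:300,230:380],None,fx=5,fy=5)[:,:,::-1])
```

```text
t 3.4 at [ 0.4529 -0.308   0.0058] j [-0.05  0.47  0.67  1.91 -0.37  0.89  2.21] w 0.0867 F [ 0.05 -0.44  0.59] grip 0.0
yaw now 79.99 turn [-0.     0.002 -0.   ] shift [2.  0.3 2.8]
(array([ 0.554 , -0.2804]), array([ 0.554 , -0.2804]), 264.0, array([16., 19.]))
```

View pics/a2.png

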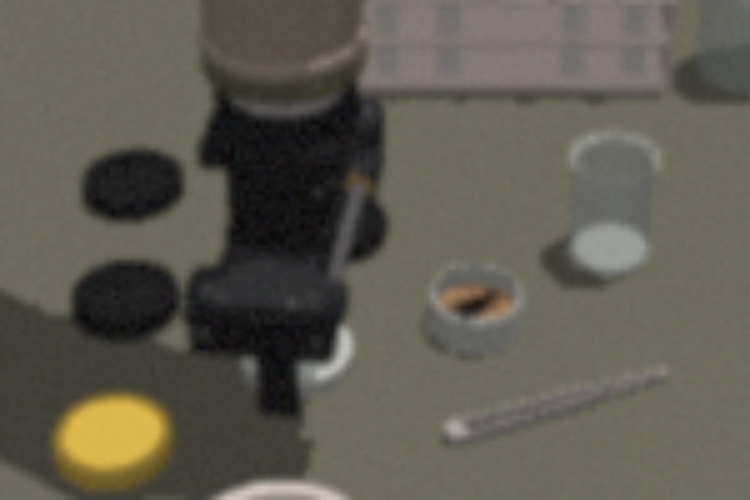

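The fingers straddle the lid (around px (280,370)), and the tin and beaker are unmoved. I make a small correction, then close.

Call:
jog_arm:
  plan:
    - [0,0,0,2,0,2,1]
    - [0,0,0,2,0,2,1]
    - [0,0,0,2,0,2,0.5]
    - [0,0,0,2,0,2,0.4]
    - [0,0,0,2,0,2,0.3]
    - [0,0,0,2,0,2,0.2]
    - [0,0,0,2,0,2,0.1]
    - [0,0,0,2,0,2,0.1]
    - [0,0,0,2,0,2,0.1]
    - [0,0,0,2,0,2,0.1]
  squeeze: 12

```text
time: 4.45
ee_pos: [0.4501, -0.3073, 0.0025]
eef_rot: [0.087, 0.996, 0.0, 0.0]
ft_force: [0.9, -0.5, 0.3]
width: 0.0631
grip_force: 12.0
```

Run:
```python
from h import *
go(.451,-.3073,.1,80)
```

```text
t 4.45 at [ 0.4501 -0.3073  0.0025] j [-0.05  0.47  0.67  1.92 -0.37  0.88  2.21] w 0.0631 F [ 0.91 -0.47  0.28] grip 12.0
yaw now 79.98 turn [ 0.  0. -0.] shift [ -0.9   0.1 -97.5]
```

Call:
jog_arm:
  plan:
    - [0,0,0,0,0,-15,0.1]
    - [0,0,0,0,0,-40,0.1]
    - [0,0,0,0,0,-60,0.1]
    - [0,0,0,-20,9,-60,0.1]
    - [0,0,0,-50,23,-60,0.1]
    - [0,0,0,-80,37,-60,0.1]
    - [0,0,0,-97,45,-60,0.1]
    - [0,0,0,-97,45,-50,0.1]
    - [0,0,0,-97,45,-50,0.1]
    - [0,0,0,-97,45,-50,0.1]

```text
time: 5.45
ee_pos: [0.552, -0.2805, 0.0526]
eef_rot: [0.088, 0.996, -0.0, -0.001]
ft_force: [-0.4, -0.0, -0.3]
width: 0.0633
grip_force: 12.0
```

Run:
```python
from h import *
from bench import camera
go(.554,-.2795,.04,80)
s=camera("side");np.savez("s3.npz",**s);t=camera("top");np.savez("t3.npz",**t)
a=cv2.resize(s["image"][200:290,270:370],None,fx=5,fy=5,interpolation=cv2.INTER_CUBIC);cv2.imwrite("pics/a3.png",a[:,:,::-1])
```

```text
t 5.45 at [ 0.552  -0.2805  0.0526] j [-0.11  0.54  0.66  1.69 -0.37  1.05  2.07] w 0.0633 F [-0.44 -0.03 -0.28] grip 12.0
yaw now 79.9 turn [-0.    -0.001 -0.002] shift [-1.8  1.4 12.6]
```

View pics/a3.png

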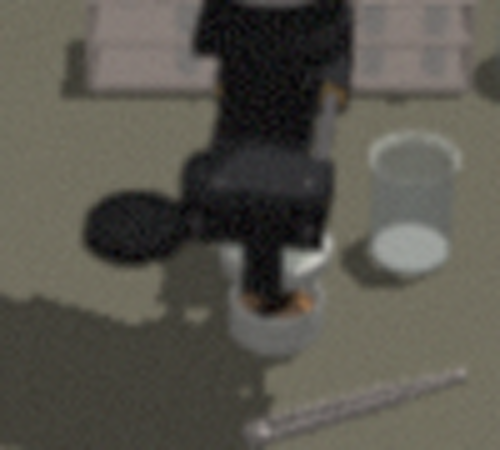

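The lid hangs just above the tin (lid edges at about crop x 222–333, tin 228–323), nearly concentric. I'll measure this sub-pixel.

Run:
```python
from h import *
s=dict(np.load("s3.npz"));s0=dict(np.load("side0.npz"));t=dict(np.load("t3.npz"))
g=lambda im:im.astype(float).sum(2)/3
for r in range(246,272): print(r,g(s["image"])[r,310:342].astype(int).tolist())
P=cloud(s)
print(np.round(P[244:270:2,312:340,2]*1e3).astype(int))
Q=cloud(t);print(np.round(Q[188:212:2,392:414,2]*1e3).astype(int))
```

```text
246 [27, 19, 14, 22, 24, 15, 22, 17, 15, 8, 12, 28, 14, 19, 17, 20, 18, 17, 9, 21, 32, 45, 37, 29, 63, 110, 112, 107, 104, 106, 106, 106]
247 [21, 28, 22, 26, 30, 33, 22, 25, 24, 20, 22, 18, 20, 11, 22, 15, 17, 10, 16, 21, 29, 37, 29, 26, 86, 142, 127, 106, 104, 101, 109, 95]
248 [44, 35, 49, 50, 55, 64, 58, 55, 36, 20, 19, 25, 14, 18, 18, 19, 23, 27, 25, 28, 27, 34, 23, 26, 98, 164, 140, 110, 101, 96, 91, 75]
249 [57, 63, 70, 74, 89, 97, 100, 95, 66, 32, 16, 23, 22, 21, 14, 22, 47, 67, 64, 60, 52, 59, 56, 58, 109, 164, 137, 105, 92, 79, 69, 62]
250 [62, 63, 67, 73, 98, 114, 128, 120, 81, 33, 23, 11, 27, 17, 21, 31, 70, 107, 111, 111, 106, 115, 121, 129, 143, 149, 124, 102, 79, 65, 60, 59]
251 [63, 63, 63, 68, 93, 110, 124, 121, 80, 35, 21, 21, 13, 15, 20, 30, 73, 125, 135, 141, 153, 165, 180, 185, 168, 136, 113, 99, 79, 60, 58, 58]
252 [61, 61, 62, 65, 85, 99, 108, 110, 80, 42, 23, 9, 14, 22, 19, 29, 76, 126, 137, 148, 169, 184, 189, 175, 144, 116, 106, 99, 74, 61, 62, 62]
253 [64, 65, 63, 63, 77, 90, 99, 98, 72, 38, 24, 12, 17, 15, 19, 31, 74, 126, 138, 160, 175, 171, 156, 128, 107
[... 4605 characters left out ...]
1 542 545 543 544 541 541 540
  544 541 539 540]
 [536 535 540 541 543 543 547 545 544 548 547 547 547 545 547 547 546 545
  543 544 542 543]
 [544 546 546 546 547 548 548 552 550 546 550 550 548 552 549 549 551 549
  547 547 547 546]
 [549 547 550 552 554 552 551 553 553 556 554 553 555 553 553 553 551 553
  549 550 551 547]
 [555 553 555 556 556 557 555 557 558 557 560 557 557 555 556 555 553 556
  553 549 551 550]
 [558 558 558 560 560 558 559 559 561 560 561 558 559 561 556 557 556 557
  558 554 553 553]
 [563 563 563 563 565 564 564 562 561 565 565 565 560 561 564 562 559 556
  560 557 555 553]
 [565 568 567 567 569 567 569 567 566 566 567 566 568 563 565 564 560 561
  558 557 558 553]]
```

Call:
jog_arm:
  plan:
    - [0,0,0,-1.3,1.5,10,0.1]
    - [0,0,0,-1.3,1.5,18,0.1]
    - [0,0,0,-1.3,1.5,22,0.1]
    - [0,0,0,-1.3,1.5,22,0.1]
    - [0,0,0,-1.3,1.5,22,0.1]

```text
time: 6.05
ee_pos: [0.5548, -0.2787, 0.0304]
eef_rot: [0.087, 0.996, -0.0, -0.0]
ft_force: [0.6, 0.9, 0.2]
width: 0.0632
grip_force: 12.0
```

```bash
python3 -c "
from h import *
go(.5535,-.279,.024,80)"
```

```text
t 6.05 at [ 0.5548 -0.2787  0.0304] j [-0.1   0.57  0.65  1.7  -0.39  1.01  2.08] w 0.0632 F [0.55 0.87 0.17] grip 12.0
yaw now 79.97 turn [-0. -0. -0.] shift [ 1.3 -0.5  6.4]
```

Call:
jog_arm:
  plan:
    - [0,0,0,0.6,-0.3,2,0.1]
    - [0,0,0,0.6,-0.3,4,0.1]
    - [0,0,0,0.6,-0.3,6,0.1]
    - [0,0,0,0.6,-0.3,7,0.1]
    - [0,0,0,0.6,-0.3,7,0.1]

```text
time: 6.55
ee_pos: [0.5542, -0.2787, 0.0233]
eef_rot: [0.087, 0.996, 0.0, -0.0]
ft_force: [-0.8, 0.2, 0.3]
width: 0.0631
grip_force: 12.0
```

```bash
python3 -c "
from h import *
go(.5535,-.279,.017,80)"
```

```text
t 6.55 at [ 0.5542 -0.2787  0.0233] j [-0.1   0.58  0.64  1.7  -0.4   1.    2.08] w 0.0631 F [-0.79  0.21  0.31] grip 12.0
yaw now 79.98 turn [ 0. -0. -0.] shift [ 0.6 -0.4  6.3]
```

Call:
jog_arm:
  plan:
    - [0,0,0,0,0,1,0.1]
    - [0,0,0,0,0,2,0.1]
    - [0,0,0,0,0,3,0.1]
    - [0,0,0,0,0,4,0.1]
    - [0,0,0,0,0,4,0.1]

```text
time: 7.05
ee_pos: [0.5542, -0.2787, 0.0193]
eef_rot: [0.087, 0.996, 0.0, -0.0]
ft_force: [0.3, 0.2, -0.4]
width: 0.0634
grip_force: 12.0
```

```bash
python3 -c "
from h import *
go(.5535,-.279,.0165,80)"
```

```text
t 7.05 at [ 0.5542 -0.2787  0.0193] j [-0.1   0.58  0.64  1.7  -0.4   0.99  2.09] w 0.0634 F [ 0.34  0.16 -0.39] grip 12.0
yaw now 79.99 turn [ 0. -0. -0.] shift [ 0.7 -0.4  2.8]
```

Call:
jog_arm:
  plan:
    - [0,0,0,0,0,0.8,0.1]
    - [0,0,0,0,0,1.6,0.1]
    - [0,0,0,0,0,2.4,0.1]
    - [0,0,0,0,0,3,0.1]
    - [0,0,0,0,0,3,0.1]

```text
time: 7.55
ee_pos: [0.5543, -0.2787, 0.0166]
eef_rot: [0.087, 0.996, 0.0, 0.0]
ft_force: [0.2, 0.3, -0.4]
width: 0.0634
grip_force: 12.0
```

Call:
jog_arm:
  plan:
    - [0,0,0,0,0,0.5,0.1]
    - [0,0,0,0,0,1,0.1]
    - [0,0,0,0,0,1,0.1]

```text
time: 7.85
ee_pos: [0.5544, -0.2788, 0.0164]
eef_rot: [0.087, 0.996, 0.0, 0.0]
ft_force: [-4.4, 3.2, 9.9]
width: 0.0636
grip_force: 12.0
```

Seated with about 10 N of contact. I ease off and release.

Call:
jog_arm:
  plan:
    - [0,0,0,0,0,-0.7,0.1]
    - [0,0,0,0,0,-0.7,0.5]
    - [0,0,0,0,0,-0.7,0.6]
    - [0,0,0,0,0,-0.7,0.8]
    - [0,0,0,0,0,-0.7,0.9]
    - [0,0,0,0,0,-0.7,0.9]
    - [0,0,0,0,0,-0.7,0.9]
    - [0,0,0,0,0,-10,0.9]
    - [0,0,0,0,0,-40,0.9]
    - [0,0,0,0,0,-90,0.9]
    - [0,0,0,0,0,-140,0.9]
    - [0,0,0,0,0,-190,0.9]

```text
time: 9.05
ee_pos: [0.5538, -0.2789, 0.2083]
eef_rot: [0.088, 0.996, -0.0, 0.0]
ft_force: [1.2, -0.3, -0.5]
width: 0.0828
grip_force: 0.0
```

Run:
```python
from h import *
from bench import camera
go(.488,.2055,.3,91)
s=camera("side");np.savez("s4.npz",**s)
P=cloud(s)
w=P[240:276,310:342].reshape(-1,3);k=(w[:,2]>.022)&(w[:,2]<.04);q=w[k];print(k.sum(),q.mean(0),np.linalg.lstsq(np.c_[q[:,:2]-q[:,:2].mean(0),np.ones(len(q))],q[:,2],rcond=None)[0])
a=cv2.resize(s["image"][200:290,270:370],None,fx=5,fy=5,interpolation=cv2.INTER_CUBIC);cv2.imwrite("pics/a4.png",a[:,:,::-1])
```

```text
t 9.05 at [ 0.5538 -0.2789  0.2083] j [-0.17  0.39  0.74  1.53 -0.27  1.33  1.99] w 0.0828 F [ 1.22 -0.26 -0.47] grip 0.0
yaw now 79.95 turn [-0.     0.    -0.193] shift [149.3 465.5 -91.8]
201 [ 0.55430512 -0.28136226  0.02369169] [ 0.00075284 -0.00421716  0.02369169]
```

View pics/a4.png

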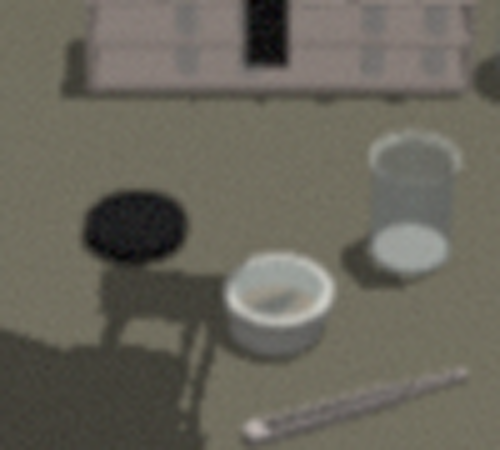

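The lid sits level and fully down on the tin (crop (278,300)); the beaker, black disc and forceps are unchanged. Now the magnifier.

Call:
jog_arm:
  plan:
    - [0,0,0,0,0,-50,0.5]
    - [0,0,-0.05,0,0,-92,0.5]
    - [0,0,-0.17,149,464,-92,0.5]
    - [0,0,-0.17,149,464,-92,0.5]
    - [0,0,-0.17,149,464,-92,0.5]
    - [0,0,-0.17,149,464,-92,0.5]
    - [0,0,-0.17,149,464,-92,0.5]
    - [0,0,-0.17,149,464,-92,0.5]
    - [0,0,-0.17,149,464,-92,0.5]
    - [0,0,-0.17,149,464,-92,0.5]
    - [0,0,-0.17,149,464,-92,0.5]
    - [0,0,-0.17,149,464,-92,0.5]

```text
time: 10.3
ee_pos: [0.4871, 0.2071, 0.2982]
eef_rot: [0.001, 1.0, 0.001, 0.0]
ft_force: [0.2, -0.8, 0.8]
width: 0.0653
grip_force: 0.0
```

Call:
jog_arm:
  plan:
    - [0,0,0,0,0,50,0.3]
    - [0,0,0,0,0,100,0.3]
    - [0,0,0,0,0,150,0.3]
    - [0,0,0,0,0,190,0.3]
    - [0,0,0,0,0,210,0.3]
    - [0,0,0,0,0,220,0.3]
    - [0,0,0,0,0,220,0.3]
    - [0,0,0,0,0,220,0.3]

```text
time: 11.1
ee_pos: [0.4891, 0.2044, 0.079]
eef_rot: [0.003, 1.0, 0.001, 0.001]
ft_force: [0.3, 0.3, 0.5]
width: 0.0566
grip_force: 0.0
```

Run:
```python
from h import *
from bench import camera
go(.488,.2043,.003,89.5)
t=camera("top");np.savez("t5.npz",**t)
s=camera("side")
cv2.imwrite("pics/a5.png",np.hstack([cv2.resize(t["image"][165:265,215:315],None,fx=4,fy=4,interpolation=cv2.INTER_CUBIC),cv2.resize(s["image"][130:230,230:330],None,fx=4,fy=4,interpolation=cv2.INTER_CUBIC)])[:,:,::-1])
```

```text
t 11.1 at [0.4891 0.2044 0.079 ] j [-0.8   0.26  0.36  1.9  -0.11  1.    1.17] w 0.0566 F [0.33 0.34 0.49] grip 0.0
yaw now 89.71 turn [0.001 0.002 0.004] shift [ 1.3 -0.2 76. ]
```

View pics/a5.png

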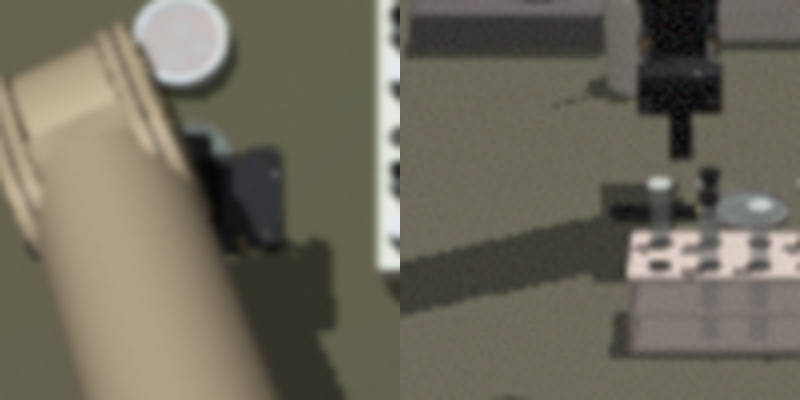

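The open fingers hang above the handle (side half, handle around (650,210), fingertips at (680,155)). Big tin and rack are clear. I descend and grip.

Call:
jog_arm:
  plan:
    - [0,0,0,1.2,0,40,0.3]
    - [0,0,0,1.2,0,65,0.3]
    - [0,0,0,1.2,0,73,0.3]
    - [0,0,0,1.2,0,76,0.3]
    - [0,0,0,1.2,0,76,0.0]
    - [0,0,0,1.2,0,76,-0.2]
    - [0,0,0,1.2,0,76,-0.4]
    - [0,0,0,1.2,0,76,-0.6]
    - [0,0,0,1.2,0,76,-0.8]
    - [0,0,0,1.2,0,76,-0.8]
    - [0,0,0,1.2,0,76,-0.8]
    - [0,0,0,1.2,0,76,-0.8]
  squeeze: 40

```text
time: 12.4
ee_pos: [0.4872, 0.2041, 0.0018]
eef_rot: [0.002, 1.0, 0.0, 0.0]
ft_force: [-1.5, -0.3, 5.2]
width: 0.0193
grip_force: 40.0
```

Call:
jog_arm:
  plan:
    - [0,0,0,0,0,0,-0.8]
    - [0,0,0,0,0,-5,-0.8]
    - [0,0,0,0,0,-15,-0.8]
    - [0,0,0,0,0,-30,-0.8]
    - [0,0,0,0,0,-30,-0.8]

```text
time: 12.9
ee_pos: [0.4883, 0.2047, 0.0336]
eef_rot: [0.002, 1.0, 0.001, 0.001]
ft_force: [0.3, 0.3, -0.8]
width: 0.0192
grip_force: 40.0
```

Run:
```python
from h import *
from bench import camera
go(.488,-.2043,.3,90)
s=camera("side");np.savez("s6.npz",**s)
t=camera("top")
P=cloud(s);w=P[160:195,270:340];k=(w[...,2]>.02)&(w[...,2]<.06)&(w[...,1]>.13)&(w[...,1]<.28);q=w[k]
print(len(q),q.min(0),q.max(0),q.mean(0))
cv2.imwrite("pics/a6.png",np.hstack([cv2.resize(t["image"][165:265,215:315],None,fx=4,fy=4,interpolation=cv2.INTER_CUBIC),cv2.resize(s["image"][130:230,230:330],None,fx=4,fy=4,interpolation=cv2.INTER_CUBIC)])[:,:,::-1])
```

```text
t 12.9 at [0.4883 0.2047 0.0336] j [-0.79  0.32  0.35  1.93 -0.14  0.91  1.2 ] w 0.0192 F [ 0.31  0.32 -0.8 ] grip 39.98
yaw now 89.72 turn [ 0.002  0.003 -0.005] shift [  -2.4 -408.5 -267.1]
305 [0.41853256 0.15765059 0.02008637] [0.63982107 0.24290312 0.05981205] [0.53924135 0.19762294 0.03701757]
```

View pics/a6.png

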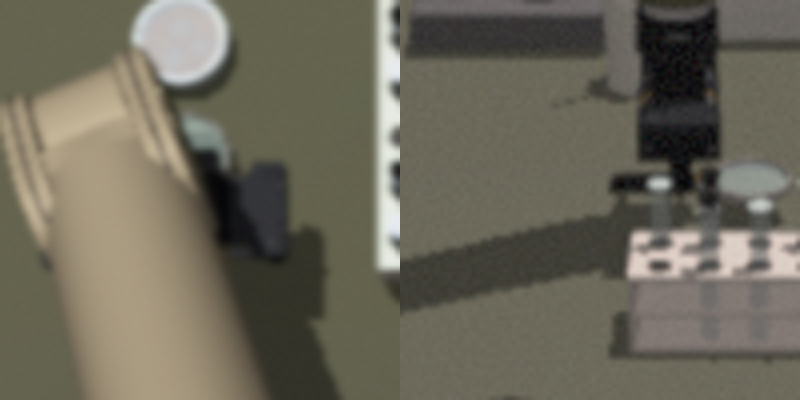

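The magnifier is held level by the handle (side half: handle (640,185), lens (755,178)). I lift it high and carry it across.

Call:
jog_arm:
  plan:
    - [0,0,0,0,0,-20,-0.8]
    - [0,0,0,0,0,-55,-0.8]
    - [0,0,0,0,0,-95,-0.8]
    - [0,0,0,0,0,-135,-0.8]
    - [0,0,0,0,0,-175,-0.8]
    - [0,0,0,0,0,-215,-0.8]
    - [0,0,0,0,0,-235,-0.8]
    - [0,0,0,0,0,-235,-0.8]
    - [0,0,0,0,0,-235,-0.8]

```text
time: 13.9
ee_pos: [0.4868, 0.204, 0.2655]
eef_rot: [0.002, 1.0, -0.0, -0.0]
ft_force: [0.4, -0.1, -2.3]
width: 0.0197
grip_force: 40.0
```

Call:
jog_arm:
  plan:
    - [0,0,0,0,-20,0,-0.8]
    - [0,0,0,0,-60,0,-0.8]
    - [0,0,0,0,-100,0,-0.8]
    - [0,0,0,0,-140,0,-0.8]
    - [0,0,0,0,-180,0,-0.8]
    - [0,0,0,-1,-220,0,-0.8]
    - [0,0,0,-1,-260,0,-0.8]
    - [0,0,0,-1,-300,0,-0.8]
    - [0,0,0,-2,-340,0,-0.8]
    - [0,0,0,-2,-380,0,-0.8]
    - [0,0,0,-2,-420,0,-0.8]
    - [0,0,0,-2,-450,0,-0.8]

```text
time: 15.1
ee_pos: [0.485, -0.249, 0.2651]
eef_rot: [0.004, 1.0, -0.0, -0.001]
ft_force: [1.0, 0.9, -1.9]
width: 0.0193
grip_force: 40.0
```

Call:
jog_arm:
  plan:
    - [0,0,0,0,-20,0,-0.8]
    - [0,0,0,0,-33,0,-0.8]
    - [0,0,0,0,-33,40,-0.8]
    - [0,0,0,0,-33,80,-0.8]
    - [0,0,0,0,-33,120,-0.8]
    - [0,0,0,0,-33,145,-0.8]
    - [0,0,0,0,-33,160,-0.8]
    - [0,0,0,0,-33,170,-0.8]
    - [0,0,0,0,-33,170,-0.8]
    - [0,0,0,0,-33,170,-0.8]

```text
time: 16.1
ee_pos: [0.4871, -0.2794, 0.0973]
eef_rot: [0.002, 1.0, -0.0, 0.0]
ft_force: [-0.1, -0.9, -1.5]
width: 0.0196
grip_force: 40.0
```

Run:
```python
from h import *
from bench import camera
go(.488,-.279,.048,90)
s=camera("side");np.savez("s7.npz",**s);t=camera("top");np.savez("t7.npz",**t)
P=cloud(s)
zz=P[215:280,290:350]; k=(zz[...,2]>.075)&(zz[...,2]<.13)&(zz[...,1]<-.2)&(zz[...,0]>.515);q=zz[k];print(len(q),q.min(0),q.max(0),q.mean(0))
A=np.linalg.lstsq(np.c_[q[:,:2]-q[:,:2].mean(0),np.ones(len(q))],q[:,2],rcond=None)[0];print(A)
cv2.imwrite("pics/a7.png",np.hstack([cv2.resize(t["image"][150:250,355:455],None,fx=4,fy=4,interpolation=cv2.INTER_CUBIC),cv2.resize(s["image"][190:290,270:370],None,fx=4,fy=4,interpolation=cv2.INTER_CUBIC)])[:,:,::-1])
```

```text
t 16.1 at [ 0.4871 -0.2794  0.0973] j [-0.21  0.37  0.78  1.81 -0.3   1.07  2.25] w 0.0196 F [-0.15 -0.91 -1.47] grip 39.98
yaw now 89.71 turn [-0.     0.001 -0.005] shift [-0.9  0.4 49.3]
416 [ 0.51682645 -0.32213311  0.0912425 ] [ 0.58967646 -0.24008844  0.10865467] [ 0.55330088 -0.28407069  0.10122926]
[0.00270996 0.0094286  0.10122926]
```

View pics/a7.png

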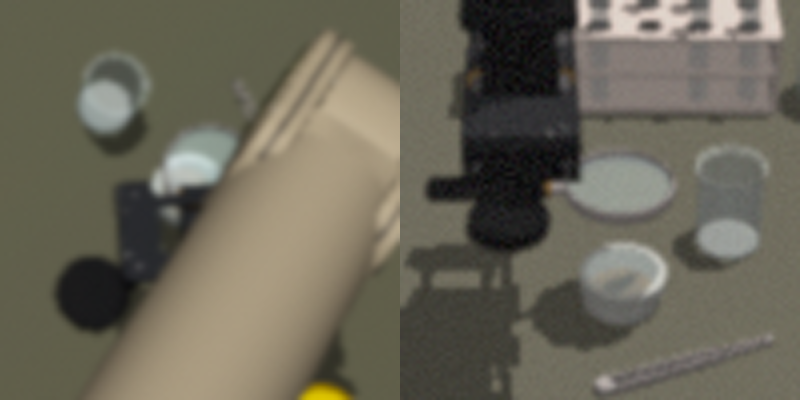

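The lens is level above the lid (side half: lens (621,186), lid (623,272)). A 1.5 mm correction, then lower to about 2 cm.

Call:
jog_arm:
  plan:
    - [0,0,0,-1.5,0.5,12,-0.8]
    - [0,0,0,-1.5,0.5,25,-0.8]
    - [0,0,0,-1.5,0.5,37,-0.8]
    - [0,0,0,-1.5,0.5,45,-0.8]
    - [0,0,0,-1.5,0.5,49,-0.8]
    - [0,0,0,-1.5,0.5,49,-0.8]
    - [0,0,0,-1.5,0.5,49,-0.8]
    - [0,0,0,-1.5,0.5,49,-0.8]
    - [0,0,0,-1.5,0.5,49,-0.8]
    - [0,0,0,-1.5,0.5,49,-0.8]

```text
time: 17.2
ee_pos: [0.4884, -0.2785, 0.0478]
eef_rot: [0.002, 1.0, 0.0, 0.0]
ft_force: [0.5, -0.4, -1.2]
width: 0.0197
grip_force: 40.0
```

Run:
```python
from h import *
from bench import camera
go(.488,-.279,.048,90)
s=camera("side");P=cloud(s)
zz=P[215:290,290:350]; k=(zz[...,2]>.04)&(zz[...,2]<.075)&(zz[...,1]<-.2)&(zz[...,0]>.51)&(zz[...,0]<.61);q=zz[k];print(len(q),q.min(0),q.max(0),q.mean(0))
print(np.linalg.lstsq(np.c_[q[:,:2]-q[:,:2].mean(0),np.ones(len(q))],q[:,2],rcond=None)[0])
k=(zz[...,2]>.012)&(zz[...,2]<.027)&(zz[...,0]>.51)&(zz[...,0]<.61)&(zz[...,1]<-.25);q=zz[k];print(len(q),q.min(0),q.max(0))
```

```text
t 17.2 at [ 0.4884 -0.2785  0.0478] j [-0.17  0.44  0.75  1.85 -0.36  0.99  2.29] w 0.0197 F [ 0.53 -0.43 -1.2 ] grip 39.98
yaw now 89.73 turn [ 0.     0.001 -0.005] shift [ 0.4 -0.5 -0.2]
411 [ 0.51138951 -0.32116159  0.04258004] [ 0.59112952 -0.2418527   0.05831155] [ 0.55454228 -0.28344891  0.05160352]
[-0.00295227  0.00876439  0.05160352]
150 [ 0.52527276 -0.31362402  0.01201647] [ 0.5862636  -0.27665957  0.02649119]
```

```bash
python3 -c "
from bench import order
print(order.close_job())"
```

```text
the job is handed in; nothing more can be done
None
```

The job is handed in with the lid fully down and level on the small tin and let go, and the magnifier held still and level, lens centred about 2 cm above the glass; no verdict came back, and the final beaker, forceps and rack positions were not re-measured.

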